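Put the hold-down bar back into the lever arch file

ROBOT

A 6-joint arm with a two-finger parallel gripper is mounted at the origin on a cart in front of the work surface, level with it; the furniture and walls round the work are solid. World frame = base frame: x ahead of the robot, y to its left, z up, the work surface at z = 0. Lengths are in mm, angles in degrees, forces in N, time in s.
With the tool pointing down it reaches from about 350 to 725 mm from the base axis. Payload 6 kg.
Tool frame: the origin (TCP) lies at the very end of the fingers, on their centre line; the grasp point (between the pads) lies env.hold_point_z behind it (env.hold_point_z is the distance from the TCP to the grasp point, in mm); z points along the fingers, y is the line along which they close (so a half turn about z gives the same grasp; the last joint's range is limited). The gripper opens to 85 mm and grips with 20 to 120 N. Pads are 22 mm wide; open, the fingers measure 114 mm over their backs; the gripper's body (76 mm by 85 mm) begins 54 mm behind the grasp point. The pads swing forward as they close: fully open they stand 13 mm farther back than shut.
Start: joints at [82.775, 2.303, 4.859, 0, -92.561, -19.12], TCP at [266.233, 537.674, 231.261] pointing down, gripper open.
Joint ranges: [-146.85, 146.85], [-73.84, 115.35], [-62.03, 85.46], [-188.31, 113.3], [-161.28, -10.13], [-171.36, 171.36]. Speed limits (degrees/s): [147.25, 147.25, 172.46, 180, 180, 180].

INTERFACE

Orientations are given as [roll, pitch, yaw] about the fixed x, y, z axes, in that order (R = Rz(yaw) Ry(pitch) Rx(roll)).
In Python, from plant import status, read_camera, workorder, search_frame, silhouettes, env gives the robot as it stands.
- The arm moves only by the tool jog_arm, never from a script. Its arguments are lists of equal length, an entry for each row: "xyz": the shift along the tool's x, y, z in m, a list of three; "twist": the turn about the tool's z in degrees; "jaw": the opening, from -1 (shut) to 1 (fully open). A call has exactly 10 rows; each row is the pose to reach, as a shift and turn from the pose commanded when the call began, along the tool's axes at that moment; what a row does not reach only later rows make up. A row lasts 1/12 s, in which the tool goes at most 41.7 mm and 7.16 degrees, less where a joint would pass 70% of its speed; a pose out of reach is approached as far as the arm can. A call with a gripper value outside its range is refused whole. The fingers move at their own pace and stop on an object; "force" is the grip in N (left out, the last holds). Time passes only in rows, so rows that repeat a pose let the fingers close, or fill a call up. It gives the time, the measured TCP pose, the force, the opening and the grip force at its end, in the units of the state.
- status.observe(): the state, without advancing time (a new reading comes with each control period).
- read_camera(name): name is "scene" or "top"; returns a dict with "pixels" (420x560x3 uint8, red, green, blue), "vfov" (degrees; the focal length in pixels is half the picture's height over the tangent of half this angle, whatever the lens; pixels are square), "cx", "cy" (the principal point, pixels), "R" (3x3) and "t" (3): a world point X has camera coordinates R X + t. Camera axes: x right, y down, z forward; pixel columns grow to the right and rows downward; lengths in mm; the calibration is good to about 2 mm. A picture is of the moment at which its call begins. There is no depth.
- workorder.job_done(): hands the job in; it is judged then, once.
Trained networks look in a picture, given as the dict that the camera call returned (one of the last four; its "shot" number tells which), for a name from the list of things; names that differ only in an ending like _2 or _b are one class to them, and where a whole thing is asked for, a point or a joint stands for the part that bears it (a point fixed in the world has none). Each returns a list of dicts, best first, with "p" (0 to 1); they miss things now and then, are a little off and sometimes report something else, mostly with a low value. They report only what shows in the picture. A call takes as long as a camera call.
- search_frame(thing, picture): "point" ([column, row] in pixels, amid what is visible of it).
- silhouettes(thing, picture): "pixels" (420x560 bool, what is visible of it) and "point" ([column, row] in pixels, amid what is visible of it).
The state is a dict: "time_s": time; "qpos": joint angles; "joint_velocities": joint speeds; "effort": joint torques, N m; "ee_pos": TCP position; "orientation": TCP orientation; "force": force on the tool from outside, world axes, zero at the start; "wrist_torque": the same for the moment, N m; "opening": finger opening in mm; "finger_force": force on a finger pad.
Only numpy, scipy, OpenCV 4.12 (cv2) and the standard library are available. Lean on these libraries where they do the work, as an engineer would, in place of code of your own. Each camera call takes 0.05 s, during which the arm holds its last target. There are 200 camera calls.

TASK

The sheets in the open lever arch file lie loose: lift the file's lever all the way up so that it springs the two arches open, lay the grey hold-down bar flat on the sheets with a post through each of its slots and its finger grip uppermost, and let go of it; then press the lever fully down again so that the arches shut onto the posts. Work the arches only by their lever, without pushing on the arches themselves, and leave the other things where they are.

Things in the scene. Friction and masses are not known exactly. Their poses are not given: they have to be found in the camera images.
- lab_file: Small lever arch file lying wide open and flat, fixed, 423 (its x) by 200 mm (y), boards 3 mm thick, black with pale inside. Origin at worktop level under the middle between its two posts; x from the posts to the spine and empty front cover, y along the line of the posts, z up. White sheets (x -112 to +12, y -88 to +88 mm) are threaded on the posts; the pile's top is 11 mm above the worktop.
- arch_lever (a joint): Lever that works both arches: 0 = lying down, arches shut; 1.6 rad = standing upright, arches fully open (its stops). Over-centre spring: it stays down or up by itself; from either end it resists with about 0.2 N m (3 N at the grip), fading to nothing at 0.8 rad, past which it snaps on to the other end. The arches turn with it, at 0.56 of its angle.
- lever_pivot (a point): Middle of the lever's hinge, at x 52, y -58, z 15 mm in the file's frame. The hinge axis is the file's x; the grip lies towards the file's +y when down and rises as the joint grows.
- lever_grip (a point): Centre of the black thumb plate at the lever's end, 20 mm wide (along the hinge axis), 32 long, 8 thick. Lever down: plate level, at x 52, y 12, z 28 mm in the file's frame (70 mm along and 13 mm above the pivot, about which it turns), 19 mm free beneath it. No other part within 30 mm of it along the hinge axis rises above 12 mm. Upright, its end is 101 mm above the worktop, at y -73.
- holddown_bar: Loose hold-down bar of grey plastic, about 60 g, lying right way up: flat strip 177 mm long (its y), 27 wide (x), 5 thick; slots through it at y = +40 and -40 mm, each 14 mm (along y) by 10 mm (x); on top in the middle an upright finger grip 12 mm wide (x), 50 long (y), reaching 19 mm above the underside. Origin: centre of the underside, z up. Same end for end.
- post_tip_near_pivot (a point): Top of the fixed upright steel post at y = -40 mm, x = 0 of the file (nearer the lever's pivot). Both posts are 4.8 mm thick with tapered tips, tops 46 mm above the worktop.
- post_tip_far (a point): Top of the fixed post at y = +40 mm of the file.
- arch_tip_near_pivot (a point): Free end of the arch at y = -40 mm; on its post tip when shut.
- arch_tip_far (a point): Free end of the arch at y = +40 mm; on its post tip when shut.
- arches: Two arches of 4 mm steel wire at the file's y = +40 and -40 mm on a common axle along y; origin in the axle's middle (x 34, z 7.5 mm in the file's frame). Shut, they rise to 55 mm above the worktop and over to the post tips; open, they lean 0.9 rad away toward the spine, tips 43 mm clear of the posts, nothing above 60 mm.
- lab_timer: Round grey bench timer, fixed, 240 mm high, about 230 mm wide, standing left of the file between it and the things on its left; carry above it or pass in front of it. Origin: centre of its underside.
- safety_goggles: Safety spectacles, clear lenses and black temples, 160 x 141 x 45 mm, a bystander left of the file. Origin: centre of the underside.
- pen: Felt pen 135 mm long, 16 mm thick, lying on the sheets towards their free edge, about 75 mm from the line of the posts; a bystander.
- weight_100: Larger brass balance weight, 27 mm across, 34 mm high; a bystander.
- weight_50: Smaller brass balance weight, 22 mm across, 28 mm high; a bystander.
- sanding_block: Dark brown sanding block 40 x 68 x 24 mm; a bystander.

How it is judged (in metres and radians):
On the way, in this order (a step that is already met when the one before it is completed fails the run):
1. the lever stands up and both arches are open (value of joint arch_lever above 1.4 rad), for 0.2 s.
2. with the arches open, the bar lies flat on the sheets, a post through each slot, grip uppermost, let go (value of joint arch_lever above 1.3 rad and x of holddown_bar in the frame of lab_file between -0.006 and 0.006 m and y of holddown_bar in the frame of lab_file between -0.008 and 0.008 m and z of holddown_bar in the frame of lab_file between 0.008 and 0.0145 m and angle between holddown_bar's own z axis and vertical below 0.06 rad and angle between the y axis of holddown_bar and the y axis of lab_file, either way round below 0.12 rad and contact force between the fingers and holddown_bar below 0.2 N), for 0.2 s.
At the end, for the whole second after the job is handed in: Lever down (within 0.1 rad), arch tips on the post tips (6 mm); bar still, released, flat on the sheets, grip up (tilt under 0.06 rad), within 6 mm across and 8 mm along of the posts' middle, square within 0.12 rad, underside 8 to 14.5 mm above the worktop (value of joint arch_lever below 0.1 rad and distance between arch_tip_near_pivot and post_tip_near_pivot below 0.006 m and distance between arch_tip_far and post_tip_far below 0.006 m and x of holddown_bar in the frame of lab_file between -0.006 and 0.006 m and y of holddown_bar in the frame of lab_file between -0.008 and 0.008 m and z of holddown_bar in the frame of lab_file between 0.008 and 0.0145 m and angle between holddown_bar's own z axis and vertical below 0.06 rad and angle between the y axis of holddown_bar and the y axis of lab_file, either way round below 0.12 rad and linear speed of holddown_bar below 0.02 m/s); the robot touches nothing.
It fails at once if an arch is pushed or pulled directly harder than a light touch (6 N) (contact force between the fingers and arches above 6 N).
It fails at once if a bystander (spectacles, pen, weights, sanding block) is moved more than 30 mm (distance of any of safety_goggles, pen, weight_100, weight_50, sanding_block from where it was at the start of the episode above 0.03 m).
It also fails if it takes over 72 s, if anything falls off the work surface, if the arm or the gripper's body presses on something with over 40 N, if the wrist force passes 120 N, or if a joint passes its speed limit or range.

## Working session

There is one attempt and no reset: what is moved stays moved. The work goes in short steps, Python scripts to look and compute and a tool call to move; the robot and the scene stay as the last step left them, time stands still between calls to the robot, and variables do not carry over. Pictures are saved under pics/ and viewed, at most 10 in all, crops included, and the job is handed in when it is done.

Besides the shell and the picture viewer there is one more tool, called after ">>>" by a JSON object that holds its "api" and its "payload", one argument or row to a line. jog_arm: Moves the arm, as the interface text tells. Its arguments: {"type":"object","properties":{"xyz":{"type":"array"},"twist":{"type":"array"},"jaw":{"type":"array"},"force":{"type":"number"}},"required":["xyz","twist","jaw"]}

```bash
mkdir -p pics; cat > h.py <<'E'
import numpy as np, cv2
from plant import status, read_camera, workorder, search_frame, silhouettes, env
def K(p):
    f=p["pixels"].shape[0]/2/np.tan(np.radians(p["vfov"])/2)
    return np.array([[f,0,p["cx"]],[0,f,p["cy"]],[0,0,1.]])
def ray(p,uv,z):
    R=np.array(p["R"]);t=np.array(p["t"]);d=R.T@np.linalg.inv(K(p))@np.array([uv[0],uv[1],1.])
    c=-R.T@t; return c+d*(z-c[2])/d[2]
def proj(p,X):
    x=K(p)@(np.array(p["R"])@np.array(X,float)+np.array(p["t"])); return x[:2]/x[2]
def tri(ps,uvs):
    A=[];b=[]
    for p,uv in zip(ps,uvs):
        P=K(p)@np.c_[p["R"],p["t"]]
        for i in (0,1): r=uv[i]*P[2]-P[i]; A.append(r[:3]/np.linalg.norm(r[:3]));b.append(-r[3]/np.linalg.norm(r[:3]))
    return np.linalg.lstsq(np.array(A),np.array(b),rcond=None)[0]
def save(p,n): cv2.imwrite(f"pics/{n}.png",cv2.cvtColor(p["pixels"],cv2.COLOR_RGB2BGR))
E
python3 - <<'E'
from h import *
ps=[read_camera(n) for n in("scene","top")]
save(ps[0],"s0");save(ps[1],"t0")
print(status.observe(),env.hold_point_z)
for p in ps:print(p["vfov"],p["cx"],p["cy"],(-np.array(p["R"]).T@p["t"]).round())
for n in "lab_file lever_pivot lever_grip holddown_bar post_tip_near_pivot post_tip_far arch_tip_far arches pen lab_timer safety_goggles weight_100 weight_50 sanding_block".split():
    print(n,[[(np.round(d["point"],1).tolist(),round(d["p"],2)) for d in search_frame(n,p)[:3]] for p in ps])
E
```

```text
{'time_s': 0.1, 'qpos': array([ 8.27757077e+01,  2.33694913e+00,  4.80729940e+00, -2.15136103e-02,
       -9.25607590e+01, -1.91204759e+01]), 'joint_velocities': array([-0.0083561 , -0.0559184 ,  0.17221037,  0.07003419, -0.06218678,
       -0.02266347]), 'effort': array([-5.10007856e-03, -3.69342506e+01,  3.48279548e+01,  6.95168227e+00,
       -4.60357827e-03,  1.32390152e-07]), 'ee_pos': array([266.06942244, 537.45725925, 230.36080533]), 'orientation': array([ 1.79907539e+02, -9.30595299e-03, -2.63438164e+01]), 'force': array([-0.20406089,  0.44024873,  0.39453948]), 'wrist_torque': array([-0.02728146,  0.03978153, -0.05571902]), 'finger_force': 0.0, 'opening': 85.16527716350048} 18.700000000000003
49.03265451089995 281.0567918590088 209.82305686573278 [ -50. -557.  926.]
54.24659783007158 272.88933311760223 209.5709574088648 [ 289.  -16. 1052.]
lab_file [[([400.7, 281.0], 0.89)], [([407.4, 207.3], 0.74)]]
lever_pivot [[([399.6, 295.1], 0.73), ([402.3, 280.3], 0.68), ([277.8, 248.2], 0.4)], [([408.0, 211.4], 0.74)]]
lever_grip [[([402.8, 284.8], 0.75), ([270.7, 259.6], 0.46)], [([
[... 179 characters left out ...]
t [[([401.0, 281.7], 0.93)], [([409.9, 209.3], 0.86)]]
post_tip_far [[([400.7, 283.7], 0.72)], [([409.6, 206.4], 0.79)]]
arch_tip_far [[([278.8, 249.6], 0.68), ([399.2, 293.2], 0.67)], [([393.8, 225.8], 0.58), ([407.2, 208.7], 0.33)]]
arches [[([399.7, 294.2], 0.6)], [([392.8, 225.6], 0.56)]]
pen [[([359.7, 317.4], 0.78)], [([401.3, 269.0], 0.55)]]
lab_timer [[([397.8, 282.9], 0.48)], []]
safety_goggles [[([172.6, 175.0], 0.6)], [([135.1, 252.5], 0.74)]]
weight_100 [[([279.4, 248.0], 0.65), ([401.7, 280.3], 0.21)], [([304.9, 246.1], 0.53)]]
weight_50 [[([279.4, 248.0], 0.65), ([401.7, 280.3], 0.21)], [([304.9, 246.1], 0.53)]]
sanding_block [[([239.3, 143.8], 0.52)], [([178.2, 164.2], 0.95)]]
```

View pics/s0.png

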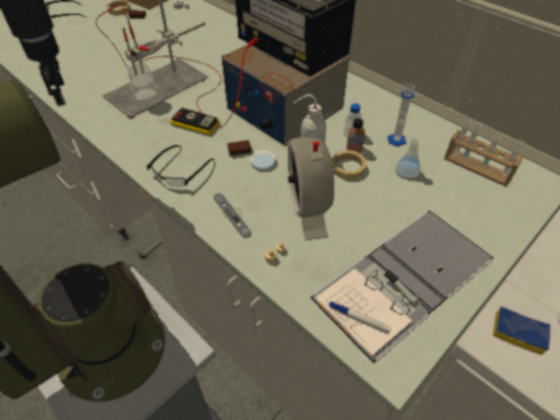

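View pics/t0.png

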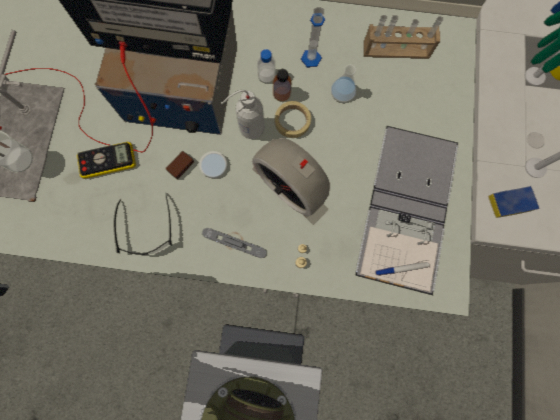

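The file lies at right (top view about (408,210)), +x up the picture, with the lever plate at about (404,217). The bar is at (234,242), the weights at (302,248) and (302,263), and the pen on the sheets at (402,269).

```bash
python3 - <<'E'
from h import *
ps=[read_camera(n) for n in("scene","top")]
s,t=ps
a=cv2.resize(t["pixels"][195:260,350:450],None,fx=8,fy=8,interpolation=cv2.INTER_CUBIC)
b=cv2.resize(s["pixels"][250:325,350:450],None,fx=8,fy=8,interpolation=cv2.INTER_CUBIC)
cv2.imwrite("pics/t1.png",a[:,:,::-1]);cv2.imwrite("pics/s1.png",b[:,:,::-1])
for n in ("lab_file","holddown_bar","lab_timer","weight_100","pen"):
  for p,nm in zip(ps,("s","t")):
    r=silhouettes(n,p)
    if not r: print(n,nm,None);continue
    m=r[0]["pixels"].astype(np.uint8)
    zz={"lab_file":3,"holddown_bar":5,"pen":19}.get(n,0)
    c=max(cv2.findContours(m,0,2)[0],key=cv2.contourArea)[:,0]
    w=np.array([ray(p,q,zz)[:2] for q in c],np.float32)
    print(n,nm,round(r[0]["p"],2),r[0]["point"],m.sum(),cv2.minAreaRect(w),cv2.boxPoints(cv2.minAreaRect(w)).round().tolist())
E
```

```text
lab_file s 0.93 [401.2, 281.9] 12637 ((583.1589965820312, -342.67022705078125), (204.1430206298828, 424.7886047363281), 83.13441467285156) [[360.0, -419.0], [782.0, -469.0], [806.0, -267.0], [384.0, -216.0]]
lab_file t 0.94 [407.1, 207.3] 11862 ((582.0620727539062, -343.22381591796875), (205.7587432861328, 426.54083251953125), 83.1810531616211) [[358.0, -420.0], [782.0, -471.0], [806.0, -266.0], [383.0, -216.0]]
holddown_bar s 0.64 [232.8, 218.7] 570 ((426.3010559082031, 97.66337585449219), (179.8160858154297, 34.00127029418945), 76.36933135986328) [[389.0, 14.0], [422.0, 6.0], [464.0, 181.0], [431.0, 189.0]]
holddown_bar t 0.86 [235.3, 241.5] 732 ((426.1242370605469, 98.0331802368164), (173.65562438964844, 31.049983978271484), 77.79927062988281) [[393.0, 16.0], [423.0, 10.0], [460.0, 180.0], [429.0, 186.0]]
lab_timer s 0.66 [400.0, 295.5] 33 ((531.7671508789062, -363.16064453125), (16.506616592407227, 11.792342185974121), 16.682743072509766) [[522.0, -360.0], [526.0, -371.0], [541.0, -366.0], [538.0, -355.0]]
lab_timer t 0.68 [409.8, 206.3] 11600 ((582.84130859375, -343.468811035156
[... 248 characters left out ...]
533203), 44.8162956237793) [[386.0, -74.0], [401.0, -89.0], [427.0, -64.0], [411.0, -48.0]]
weight_100 t 0.61 [296.8, 260.7] 74 ((397.8777770996094, -78.24527740478516), (23.041566848754883, 20.512197494506836), 6.753434181213379) [[385.0, -69.0], [388.0, -90.0], [411.0, -87.0], [408.0, -67.0]]
pen s 0.86 [361.4, 316.7] 352 ((416.5692443847656, -330.2428894042969), (15.688724517822266, 132.40701293945312), 16.795246124267578) [[390.0, -269.0], [428.0, -396.0], [443.0, -391.0], [405.0, -265.0]]
pen t 0.73 [401.5, 269.4] 325 ((414.9793701171875, -331.5860900878906), (15.760355949401855, 137.17686462402344), 16.49795150756836) [[388.0, -268.0], [427.0, -400.0], [442.0, -395.0], [403.0, -264.0]]
```

View pics/t1.png

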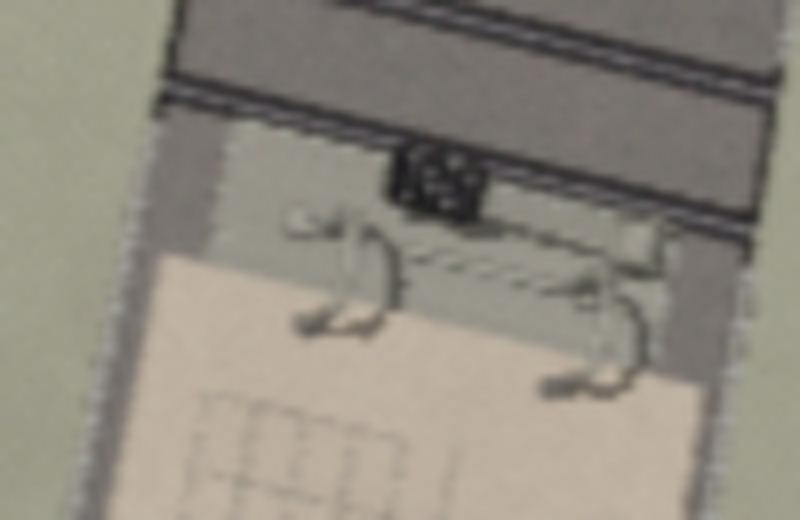

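View pics/s1.png

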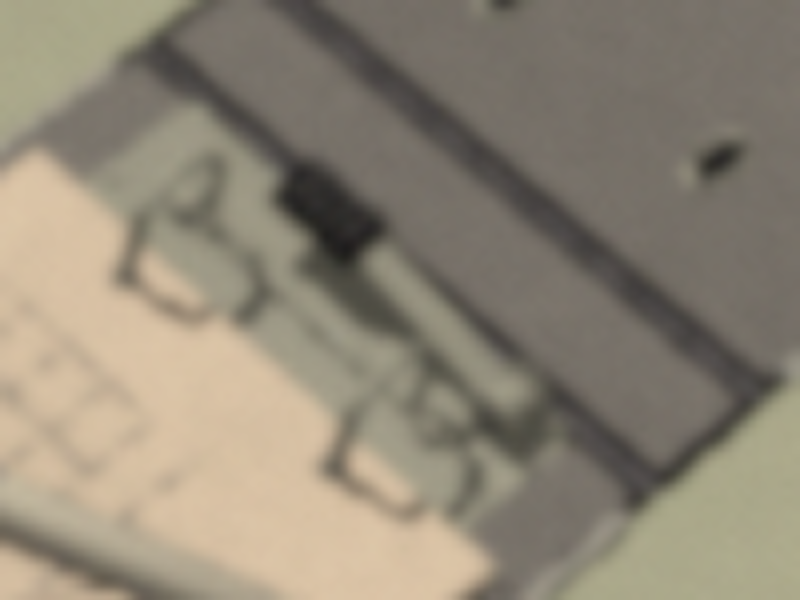

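The zooms show: sheet corners at top px (370.6,226.9) and (437.5,243.1), plate centre at (404.6,217.5) top and (391,275.8) scene, post bases near the dark blobs.

```bash
python3 - <<'E'
from h import *
from scipy.optimize import least_squares
s,t=read_camera("scene"),read_camera("top")
obs=[(t,(370.6,226.9),(12,88,11)),(t,(437.5,243.1),(12,-88,11)),(t,(404.6,217.5),(52,12,32)),(s,(391,275.8),(52,12,32)),(s,(354.5,269),(12,88,11)),(s,(411.5,321),(12,-88,11))]
def W(q,P): c,n=np.cos(q[2]),np.sin(q[2]); return [q[0]+c*P[0]-n*P[1],q[1]+n*P[0]+c*P[1],P[2]]
f=lambda q:np.concatenate([proj(p,W(q,P))-uv for p,uv,P in obs])
r=least_squares(f,[500,-330,-.12]);q=r.x
print(q,np.degrees(q[2]),r.fun.reshape(-1,2).round(1).tolist())
for p,uv,P in obs: X=ray(p,uv,P[2]);d=X-W(q,P);print(np.round(X),d.round(1))
print("plate tri",tri([s,t],[(391,275.8),(404.6,217.5)]))
# overlay
names={"pt":(0,40,46),"pn":(0,-40,46),"pb":(0,40,11),"pbn":(0,-40,11),"pl":(52,12,32),"pv":(52,-58,15)}
for p,nm,(x0,y0,x1,y1) in((s,"s2",(350,250,450,325)),(t,"t2",(350,195,450,260))):
    im=cv2.resize(p["pixels"][y0:y1,x0:x1],None,fx=8,fy=8,interpolation=cv2.INTER_CUBIC)[:,:,::-1].copy()
    for P in names.values():
        u=(proj(p,W(q,P))-[x0,y0]+.5)*8; cv2.circle(im,tuple(int(v) for v in u),4,(0,0,255),-1)
    cv2.imwrite(f"pics/{nm}.png",im)
print(np.array([W(q,P) for P in names.values()]).round(1).tolist())
# edges of file: silhouette centre
E
```

```text
[ 4.89301754e+02 -3.32639678e+02 -1.14851358e-01] -6.5804980866066 [[-0.5, 0.0], [-0.0, 0.3], [-0.3, 0.1], [0.4, 0.1], [-0.1, -0.1], [0.4, 0.0]]
[ 512. -248.   11.] [ 0.2 -1.3  0. ]
[ 492. -421.   11.] [ 0.8 -0.   0. ]
[ 543. -327.   32.] [ 0.3 -0.6  0. ]
[ 542. -326.   32.] [-0.4  0.9  0. ]
[ 511. -247.   11.] [-0.1 -0.4  0. ]
[ 491. -421.   11.] [-0.5  0.7 -0. ]
plate tri [ 541.73558521 -326.44561949   33.32482809]
[[493.9, -292.9, 46.0], [484.7, -372.4, 46.0], [493.9, -292.9, 11.0], [484.7, -372.4, 11.0], [542.3, -326.7, 32.0], [534.3, -396.2, 15.0]]
```

View pics/s2.png

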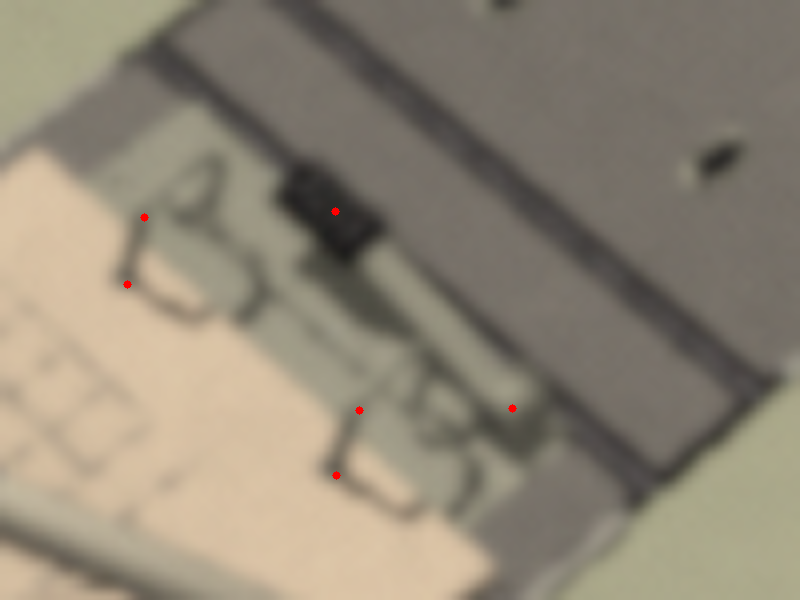

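The model fits within 1 px: file origin (489.3,-332.6), yaw about -6.7°; plate at (542,-327). Going up and over to it.

>>> {"api": "jog_arm", "payload": {
  "xyz": [
    [0,0,-0.04],
    [0.02,0.02,-0.07],
    [0.631,0.652,-0.07],
    [0.631,0.652,-0.07],
    [0.631,0.652,-0.07],
    [0.631,0.652,-0.07],
    [0.631,0.652,-0.07],
    [0.631,0.652,-0.07],
    [0.631,0.652,-0.07],
    [0.631,0.652,-0.07]
  ],
  "twist": [0,0,10,17,24,31,38,45,52,59],
  "jaw": [1,1,1,1,1,1,1,1,1,1]
}}

```text
time_s: 3.03
ee_pos: [376.5, 191.4, 301.7]
orientation: [-179.9, 0.1, -83.9]
force: [1.5, 0.4, -0.5]
opening: 85.1
finger_force: 0.0
```

```bash
cat >> h.py <<'E'
Q=np.array([489.3,-332.6,np.radians(-6.7)])
def F(P): c,n=np.cos(Q[2]),np.sin(Q[2]); return np.array([Q[0]+c*P[0]-n*P[1],Q[1]+n*P[0]+c*P[1],P[2]])
def go(T,yaw):
    o=status.observe();y=np.radians(o["orientation"][2]);d=np.array(T)-o["ee_pos"]
    c,s=np.cos(y),np.sin(y)
    tw=(o["orientation"][2]-yaw+180)%360-180
    print("t",round(o["time_s"],2),"tcp",o["ee_pos"].round(1),o["orientation"].round(1),"open",round(o["opening"],1),"F",o["force"].round(1),"q",o["qpos"].round())
    print("shift",np.round([d[0]*c+d[1]*s,d[0]*s-d[1]*c,-d[2]],1),"twist",round(tw,1))
E
python3 -c "
from h import *
go(F((52,12,300)),-96.7)"
```

```text
t 3.03 tcp [376.5 191.4 301.7] [-1.799e+02  1.000e-01 -8.390e+01] open 85.1 F [ 1.5  0.4 -0.5] q [  55.  -24.  -10.    0. -103.  -49.]
shift [ 532.7 -110.3    1.7] twist 12.8
```

>>> {"api": "jog_arm", "payload": {
  "xyz": [
    [0.533,-0.11,0],
    [0.533,-0.11,0],
    [0.533,-0.11,0],
    [0.533,-0.11,0],
    [0.533,-0.11,0],
    [0.533,-0.11,0],
    [0.533,-0.11,0],
    [0.533,-0.11,0],
    [0.533,-0.11,0],
    [0.533,-0.11,0]
  ],
  "twist": [2,4,6,8,10,11,12,12.8,12.8,12.8],
  "jaw": [1,1,1,1,1,1,1,1,1,1]
}}

```text
time_s: 3.87
ee_pos: [505.6, -205.3, 301.5]
orientation: [-180.0, -0.0, -96.5]
force: [0.6, 2.0, 1.0]
opening: 85.3
finger_force: 0.0
```

```bash
python3 -c "
from h import *
go(F((52,12,100)),-96.7)"
```

```text
t 3.87 tcp [ 505.6 -205.3  301.5] [-180.    -0.   -96.5] open 85.3 F [0.6 2.  1. ] q [  -1.   -5.    5.    0. -100.   -5.]
shift [116.5 -50.2 201.5] twist 0.2
```

>>> {"api": "jog_arm", "payload": {
  "xyz": [
    [0.117,-0.05,0],
    [0.117,-0.05,0.0],
    [0.117,-0.05,0.0],
    [0.117,-0.05,0.04],
    [0.117,-0.05,0.08],
    [0.117,-0.05,0.12],
    [0.117,-0.05,0.16],
    [0.117,-0.05,0.2],
    [0.117,-0.05,0.2],
    [0.117,-0.05,0.2]
  ],
  "twist": [0.2,0.2,0.2,0.2,0.2,0.2,0.2,0.2,0.2,0.2],
  "jaw": [0.1,0.1,0.1,0.1,0.1,0.1,0.1,0.1,0.1,0.1]
}}

```text
time_s: 4.7
ee_pos: [540.8, -324.7, 99.9]
orientation: [179.7, 0.0, -96.6]
force: [0.3, -0.7, 1.8]
opening: 46.9
finger_force: 0.0
```

```bash
python3 -c "
from h import *
go(F((52,12,16)),-96.7)"
```

```text
t 4.7 tcp [ 540.8 -324.7   99.9] [179.7   0.  -96.6] open 46.9 F [ 0.3 -0.7  1.8] q [-13.   9.  -2.   0. -80.   6.]
shift [ 1.9 -1.8 83.9] twist 0.1
```

>>> {"api": "jog_arm", "payload": {
  "xyz": [
    [0.002,-0.002,0.03],
    [0.002,-0.002,0.06],
    [0.002,-0.002,0.075],
    [0.002,-0.002,0.084],
    [0.002,-0.002,0.084],
    [0.002,-0.002,0.084],
    [0.002,-0.002,0.084],
    [0.002,-0.002,0.084],
    [0.002,-0.002,0.084],
    [0.002,-0.002,0.084]
  ],
  "twist": [0.1,0.1,0.1,0.1,0.1,0.1,0.1,0.1,0.1,0.1],
  "jaw": [0.1,0.1,0.1,0.1,0.1,-1,-1,-1,-1,-1],
  "force": 30
}}

```text
time_s: 5.53
ee_pos: [542.5, -327.5, 20.8]
orientation: [179.9, -0.1, -96.7]
force: [-11.0, 4.3, 9.6]
opening: 19.1
finger_force: 31.3
```

```bash
python3 -c "
from h import *
go(F((52,12,16)),-96.7)
for a in np.linspace(.15,1.5,10): print(a.round(2),np.round([70*np.cos(a)-13*np.sin(a)-70,70*np.sin(a)+13*np.cos(a)-13]))"
```

```text
t 5.53 tcp [ 542.5 -327.5   20.8] [ 1.799e+02 -1.000e-01 -9.670e+01] open 19.1 F [-11.    4.3   9.6] q [-13.  12.  -7.   0. -71.   6.]
shift [-0.7  0.3  4.8] twist -0.0
0.15 [-3. 10.]
0.3 [-7. 20.]
0.45 [-13.  29.]
0.6 [-20.  37.]
0.75 [-28.  44.]
0.9 [-37.  50.]
1.05 [-46.  54.]
1.2 [-57.  57.]
1.35 [-67.  58.]
1.5 [-78.  58.]
```

>>> {"api": "jog_arm", "payload": {
  "xyz": [
    [0.002,0,-0.007],
    [0.003,0,-0.012],
    [0.005,0,-0.018],
    [0.008,0,-0.024],
    [0.013,0,-0.031],
    [0.018,0,-0.038],
    [0.024,0,-0.044],
    [0.03,0,-0.049],
    [0.037,0,-0.053],
    [0.042,0,-0.056]
  ],
  "twist": [0,0,0,0,0,0,0,0,0,0],
  "jaw": [-1,-1,-1,-1,-1,-1,-1,-1,-1,-1]
}}

```text
time_s: 6.37
ee_pos: [537.5, -369.1, 73.6]
orientation: [179.8, 0.0, -96.8]
force: [-7.2, -0.1, -6.5]
opening: 18.8
finger_force: 29.5
```

```bash
python3 -c "
from h import *
go(F((52,-71,74)),-96.7)"
```

```text
t 6.37 tcp [ 537.5 -369.1   73.6] [179.8   0.  -96.8] open 18.8 F [-7.2 -0.1 -6.5] q [-17.  12.  -1.   0. -77.  10.]
shift [40.4  0.  -0.4] twist -0.1
```

>>> {"api": "jog_arm", "payload": {
  "xyz": [
    [0.007,0,-0.002],
    [0.013,0,-0.003],
    [0.02,0,-0.004],
    [0.027,0,-0.004],
    [0.034,0,-0.004],
    [0.039,0,-0.003],
    [0.039,0,-0.003],
    [0.039,0,-0.003],
    [0.039,0,-0.003],
    [0.039,0,-0.003]
  ],
  "twist": [0,0,0,0,0,0,0,0,0,0],
  "jaw": [-1,-1,-1,-1,-1,-1,-1,0,0,0]
}}

```text
time_s: 7.2
ee_pos: [535.9, -408.2, 78.7]
orientation: [-179.7, -0.1, -96.7]
force: [-0.1, 0.0, 0.4]
opening: 42.7
finger_force: 0.0
```

>>> {"api": "jog_arm", "payload": {
  "xyz": [
    [0,0,-0.03],
    [0,0,-0.06],
    [0,0,-0.1],
    [0,0,-0.14],
    [0,0,-0.18],
    [0,0,-0.22],
    [0,0,-0.23],
    [0,0,-0.23],
    [0,0,-0.23],
    [0,0,-0.23]
  ],
  "twist": [0,0,0,0,0,0,0,0,0,0],
  "jaw": [0.1,0.2,0,0,0,0,0,0,0,0]
}}

```text
time_s: 8.03
ee_pos: [534.6, -407.1, 305.6]
orientation: [180.0, 0.0, -96.7]
force: [-0.6, -0.9, -1.2]
opening: 42.7
finger_force: 0.0
```

```bash
python3 - <<'E'
from h import *
s,t=read_camera("scene"),read_camera("top")
a=cv2.resize(s["pixels"][235:335,345:455],None,fx=4,fy=4,interpolation=cv2.INTER_CUBIC)
# bar zoom in both views
b=cv2.resize(t["pixels"][215:270,190:280],None,fx=4,fy=4,interpolation=cv2.INTER_CUBIC)
c=cv2.resize(s["pixels"][185:245,200:270],None,fx=5,fy=5,interpolation=cv2.INTER_CUBIC)
im=np.zeros((520,790,3),np.uint8);im[:400,:440]=a;im[:220,440-10:790]=b[:,:360];im[220:520,440:790]=c
cv2.imwrite("pics/m1.png",im[:,:,::-1])
go((426,98,300),0)
for p,n in((s,"s"),(t,"t")):
    r=silhouettes("holddown_bar",p)
    for d in r[:2]:
        m=d["pixels"].astype(np.uint8);c=max(cv2.findContours(m,0,2)[0],key=cv2.contourArea)[:,0]
        w=np.array([ray(p,q,5)[:2] for q in c],np.float32);print(n,d["p"],d["point"],cv2.minAreaRect(w))
E
```

```text
t 8.13 tcp [ 534.3 -407.2  304.8] [179.9   0.  -96.7] open 42.7 F [ 0.3 -0.8 -0.6] q [ -20.   15.   27.   -0. -102.   14.]
shift [-489.   166.7    4.8] twist -96.7
s 0.78 [233.4, 216.5] ((426.9259338378906, 98.20977020263672), (178.4610595703125, 29.66779136657715), 76.41368865966797)
s 0.48 [401.6, 281.3] ((581.462890625, -343.5679626464844), (206.73214721679688, 427.87957763671875), 83.28173065185547)
t 0.58 [233.3, 244.9] ((425.485107421875, 97.42312622070312), (177.01133728027344, 30.193002700805664), 78.27565002441406)
```

View pics/m1.png

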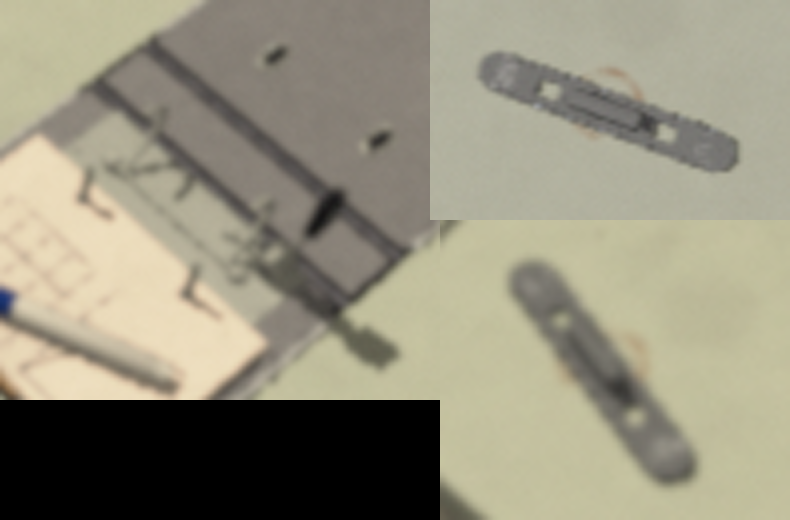

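The mosaic shows the lever upright, with its thumb plate at scene (426,288). The arches lean away from the posts. The bar lies with its grip up and its slots visible at top px (220,237) and (249,248). Next I'll compute the bar pose from the slots.

```bash
python3 - <<'E'
from h import *
s,t=read_camera("scene"),read_camera("top")
for p,a,b in((t,(220.0,237.2),(248.9,247.8)),(s,(224.1,204.2),(238.7,223.7))):
    A,B=ray(p,a,3),ray(p,b,3);d=A-B;print((A+B)/2,np.linalg.norm(d),np.degrees(np.arctan2(d[1],d[0]))-90)
go((426,98,300),-103)
E
```

```text
[426.453841    95.47506763   3.        ] 79.84767671212798 -12.630071314199014
[426.92357665  99.51970775   3.        ] 81.30503812322412 -13.210066999783962
t 8.33 tcp [ 534.2 -407.4  305.7] [179.9   0.  -96.7] open 42.5 F [ 0.4 -0.8  0.8] q [ -20.   15.   27.    0. -102.   14.]
shift [-489.2  166.7    5.7] twist 6.3
```

>>> {"api": "jog_arm", "payload": {
  "xyz": [
    [-0.489,0.167,0],
    [-0.489,0.167,0],
    [-0.489,0.167,0],
    [-0.489,0.167,0],
    [-0.489,0.167,0],
    [-0.489,0.167,0],
    [-0.489,0.167,0],
    [-0.489,0.167,0],
    [-0.489,0.167,0],
    [-0.489,0.167,0]
  ],
  "twist": [1,2,3,4,5,6,6.1,6.1,6.1,6.1],
  "jaw": [0,0,0,0,0,0,0,0,0,0]
}}

```text
time_s: 9.17
ee_pos: [445.8, 1.4, 306.5]
orientation: [-180.0, 0.0, -102.9]
force: [0.3, -0.0, -0.1]
opening: 42.6
finger_force: 0.0
```

```bash
python3 - <<'E'
from h import *
go((426.5,97.8,50),-102.8)
E
```

```text
t 9.17 tcp [445.8   1.4 306.5] [-180.     0.  -102.9] open 42.6 F [ 0.3 -0.  -0.1] q [  26.  -20.   -7.    0. -103.  -39.]
shift [-89.6  40.3 256.5] twist -0.1
```

>>> {"api": "jog_arm", "payload": {
  "xyz": [
    [-0.04,0.018,0],
    [-0.08,0.036,0],
    [-0.09,0.04,0.02],
    [-0.09,0.04,0.06],
    [-0.09,0.04,0.1],
    [-0.09,0.04,0.14],
    [-0.09,0.04,0.18],
    [-0.09,0.04,0.22],
    [-0.09,0.04,0.255],
    [-0.09,0.04,0.255]
  ],
  "twist": [0,0,0,0,0,0,0,0,0,0],
  "jaw": [0,0,0,0,0,0,0,0,0,0]
}}

```text
time_s: 10.0
ee_pos: [423.4, 94.5, 43.7]
orientation: [179.4, -0.4, -102.9]
force: [-1.2, -0.1, -1.6]
opening: 42.9
finger_force: 0.0
```

```bash
python3 - <<'E'
from h import *
go((426.5,97.8,9),-102.8)
E
```

```text
t 10.0 tcp [423.4  94.5  43.7] [ 179.4   -0.4 -102.9] open 42.9 F [-1.2 -0.1 -1.6] q [ 39. -21. -35.  -0. -76. -52.]
shift [-3.9 -2.3 34.7] twist -0.1
```

>>> {"api": "jog_arm", "payload": {
  "xyz": [
    [0,0,0.0],
    [-0.002,-0.001,0.005],
    [-0.002,-0.001,0.015],
    [-0.002,-0.001,0.024],
    [-0.002,-0.001,0.024],
    [-0.002,-0.001,0.024],
    [-0.002,-0.001,0.024],
    [-0.002,-0.001,0.024],
    [-0.002,-0.001,0.024],
    [-0.002,-0.001,0.024]
  ],
  "twist": [0,0,0,0,0,0,0,0,0,0],
  "jaw": [0,0,0,0,0,0,0,0,0,0]
}}

```text
time_s: 10.83
ee_pos: [429.4, 98.4, 27.7]
orientation: [-180.0, 0.0, -102.8]
force: [0.4, -0.5, 0.2]
opening: 42.7
finger_force: 0.0
```

```bash
python3 - <<'E'
from h import *
go((426.5,97.8,9),-102.8)
E
```

```text
t 10.83 tcp [429.4  98.4  27.7] [-180.     0.  -102.8] open 42.7 F [ 0.4 -0.5  0.2] q [ 39. -20. -36.   0. -74. -52.]
shift [ 1.2  2.7 18.7] twist -0.0
```

>>> {"api": "jog_arm", "payload": {
  "xyz": [
    [0.001,0.003,0.01],
    [0.001,0.003,0.017],
    [0.001,0.003,0.019],
    [0.001,0.003,0.019],
    [0.001,0.003,0.019],
    [0.001,0.003,0.019],
    [0.001,0.003,0.019],
    [0.001,0.003,0.019],
    [0.001,0.003,0.019],
    [0.001,0.003,0.019]
  ],
  "twist": [0,0,0,0,0,0,0,0,0,0],
  "jaw": [0,0,0,0,-1,-1,-1,-1,-1,-1],
  "force": 30
}}

```text
time_s: 11.67
ee_pos: [426.4, 98.1, 8.7]
orientation: [-180.0, 0.0, -102.8]
force: [0.3, -0.1, 2.3]
opening: 10.9
finger_force: 32.2
```

```bash
python3 - <<'E'
from h import *
go((426.5,97.8,9),-102.8)
E
```

```text
t 11.67 tcp [426.4  98.1   8.7] [-180.     0.  -102.8] open 10.9 F [ 0.3 -0.1  2.3] q [ 40. -19. -38.   0. -71. -53.]
shift [ 0.3 -0.2 -0.3] twist -0.0
```

>>> {"api": "jog_arm", "payload": {
  "xyz": [
    [0,0,-0.02],
    [0,0,-0.06],
    [0,0,-0.1],
    [0,0,-0.14],
    [0,0,-0.18],
    [0,0,-0.22],
    [0,0,-0.26],
    [0,0,-0.29],
    [0.02,-0.005,-0.3],
    [0.05,-0.015,-0.3]
  ],
  "twist": [0,0,0,0,0,0,0,0,0,0],
  "jaw": [-1,-1,-1,-1,-1,-1,-1,-1,-1,-1]
}}

```text
time_s: 12.5
ee_pos: [430.2, 46.9, 311.4]
orientation: [-179.8, 0.2, -102.7]
force: [1.3, -0.2, -1.5]
opening: 11.0
finger_force: 31.9
```

```bash
python3 - <<'E'
from h import *
s=read_camera("scene");r=search_frame("holddown_bar",s);print([(d["point"],d["p"]) for d in r],proj(s,[426,97,8]), proj(s,status.observe()["ee_pos"]))
go(F((0,0,310)),-96.7)
E
```

```text
[([244.9, 142.3], 0.64)] [231.47509475 213.22105538] [237.56962029 131.58928235]
t 12.6 tcp [429.8  43.6 309.3] [-179.9    0.  -103. ] open 10.8 F [-0.5  0.6 -1.6] q [  33.  -22.   -8.    0. -104.  -46.]
shift [ 353.1 -142.6   -0.7] twist -6.3
```

>>> {"api": "jog_arm", "payload": {
  "xyz": [
    [0.03,-0.012,0],
    [0.068,-0.028,0],
    [0.106,-0.043,0],
    [0.144,-0.058,0],
    [0.182,-0.074,0],
    [0.22,-0.089,0],
    [0.258,-0.105,0],
    [0.296,-0.12,0],
    [0.33,-0.134,0],
    [0.353,-0.143,0]
  ],
  "twist": [-1,-2,-3,-4,-5,-6,-6.3,-6.3,-6.3,-6.3],
  "jaw": [-1,-1,-1,-1,-1,-1,-1,-1,-1,-1]
}}

```text
time_s: 13.43
ee_pos: [490.4, -332.8, 306.5]
orientation: [179.9, 0.0, -96.7]
force: [0.5, 0.2, -1.0]
opening: 11.1
finger_force: 31.9
```

```bash
python3 - <<'E'
from h import *
go(F((0,0,100)),-96.7)
E
```

```text
t 13.43 tcp [ 490.4 -332.8  306.5] [179.9   0.  -96.7] open 11.1 F [ 0.5  0.2 -1. ] q [ -15.    3.   13.   -0. -101.    8.]
shift [-1.000e-01  1.100e+00  2.065e+02] twist 0.0
```

>>> {"api": "jog_arm", "payload": {
  "xyz": [
    [0,0.001,0.03],
    [0,0.001,0.065],
    [0,0.001,0.1],
    [0,0.001,0.135],
    [0,0.001,0.17],
    [0,0.001,0.195],
    [0,0.001,0.206],
    [0,0.001,0.206],
    [0,0.001,0.206],
    [0,0.001,0.206]
  ],
  "twist": [0,0,0,0,0,0,0,0,0,0],
  "jaw": [-1,-1,-1,-1,-1,-1,-1,-1,-1,-1]
}}

```text
time_s: 14.27
ee_pos: [490.7, -330.5, 104.9]
orientation: [-179.8, -0.1, -96.5]
force: [0.4, 0.1, 0.7]
opening: 10.8
finger_force: 31.9
```

```bash
python3 - <<'E'
from h import *
s,t=read_camera("scene"),read_camera("top")
a=cv2.resize(s["pixels"][230:335,345:455],None,fx=5,fy=5,interpolation=cv2.INTER_CUBIC)
for X in [F((0,40,46)),F((0,-40,46)),F((0,40,96)),F((0,-40,96)),F((0,88.5,96)),F((0,-88.5,96))]:
    u=(proj(s,X)-[345,230]+.5)*5;cv2.circle(a,(int(u[0]),int(u[1])),2,(255,0,0),-1)
cv2.imwrite("pics/s5.png",a[:,:,::-1])
go(F((0,0,60)),-96.7)
for p,n in((s,"s"),(t,"t")):
  for d in silhouettes("holddown_bar",p)[:2]:
    m=d["pixels"].astype(np.uint8);c=max(cv2.findContours(m,0,2)[0],key=cv2.contourArea)[:,0]
    w=np.array([ray(p,q,96)[:2] for q in c],np.float32);print(n,d["p"],cv2.minAreaRect(w))
E
```

```text
t 14.37 tcp [ 490.7 -330.4  104.8] [-1.798e+02 -1.000e-01 -9.650e+01] open 11.1 F [-0.5  0.  -0.5] q [-15.   2.  -9.   0. -79.   8.]
shift [ 2.4  1.1 44.8] twist 0.2
s 0.78 ((490.21575927734375, -375.6207275390625), (84.79723358154297, 32.44168472290039), 83.06491088867188)
t 0.95 ((497.57177734375, -287.444580078125), (82.58238220214844, 29.5786075592041), 81.85392761230469)
```

View pics/s5.png

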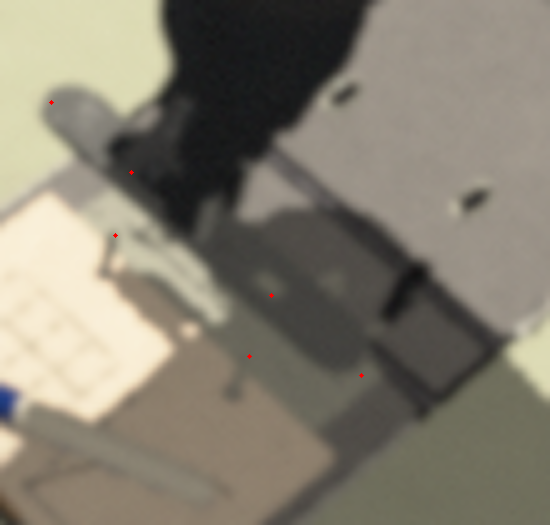

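The picture shows the bar held level over the posts. Its right slot, at crop (268,285), lies where the model predicts. The post tips match the red marks.

>>> {"api": "jog_arm", "payload": {
  "xyz": [
    [0.002,0.001,0.01],
    [0.002,0.001,0.025],
    [0.002,0.001,0.035],
    [0.002,0.001,0.042],
    [0.002,0.001,0.042],
    [0.002,0.001,0.042],
    [0.002,0.001,0.042],
    [0.002,0.001,0.042],
    [0.002,0.001,0.042],
    [0.002,0.001,0.042]
  ],
  "twist": [0,0,0,0,0,0,0,0,0,0],
  "jaw": [-1,-1,-1,-1,-1,-1,-1,-1,-1,-1]
}}

```text
time_s: 15.3
ee_pos: [488.6, -331.9, 60.9]
orientation: [-179.9, -0.0, -96.5]
force: [-0.2, 1.0, -1.3]
opening: 11.2
finger_force: 31.9
```

```bash
python3 - <<'E'
from h import *
s=read_camera("scene")
x0,y0,x1,y1=370,255,430,320
a=cv2.resize(s["pixels"][y0:y1,x0:x1],None,fx=9,fy=9,interpolation=cv2.INTER_CUBIC)
o=status.observe()["ee_pos"];d=o-F((0,0,0));z=o[2]-8.7
for X,c in [(F((0,-40,46)),(255,0,0)),(F((0,40,46)),(255,0,0))]+[(F((x,y,z+5)),(0,255,0)) for x in(-5,5) for y in(-47,-33)]:
    u=(proj(s,X)-[x0,y0]+.5)*9;cv2.circle(a,(int(u[0]),int(u[1])),3,c,-1)
cv2.imwrite("pics/s6.png",a[:,:,::-1])
go(F((0,0,21)),-96.7)
E
```

```text
t 15.35 tcp [ 488.5 -331.9   60.7] [-180.    -0.   -96.5] open 11.2 F [-0.3  0.6 -0.6] q [-15.   4. -12.   0. -75.   8.]
shift [ 0.6 -0.8 39.7] twist 0.2
```

View pics/s6.png

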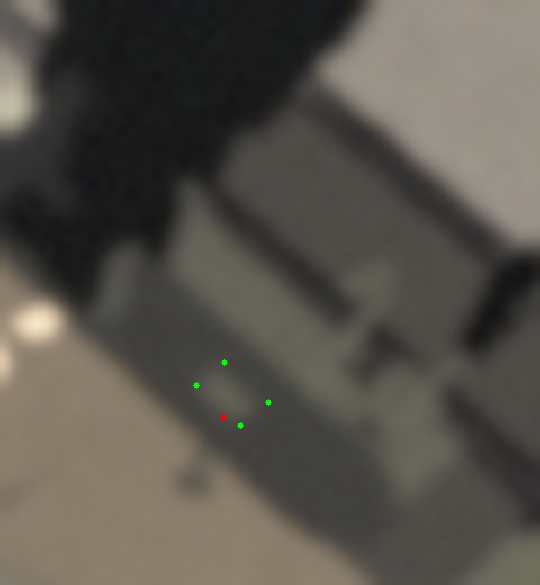

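The right slot at crop (228,390) sits inside the predicted outline and over the post mark. Descending.

>>> {"api": "jog_arm", "payload": {
  "xyz": [
    [0.0005,-0.0008,0.003],
    [0.0005,-0.0008,0.006],
    [0.0005,-0.0008,0.009],
    [0.0005,-0.0008,0.012],
    [0.0005,-0.0008,0.015],
    [0.0005,-0.0008,0.018],
    [0.0005,-0.0008,0.02],
    [0.0005,-0.0008,0.022],
    [0.0005,-0.0008,0.022],
    [0.0005,-0.0008,0.022]
  ],
  "twist": [0.2,0.2,0.2,0.2,0.2,0.2,0.2,0.2,0.2,0.2],
  "jaw": [-1,-1,-1,-1,-1,-1,-1,-1,-1,-1]
}}

```text
time_s: 16.18
ee_pos: [489.1, -332.4, 38.3]
orientation: [180.0, -0.0, -96.7]
force: [-0.3, -0.1, -0.4]
opening: 10.9
finger_force: 31.9
```

```bash
python3 - <<'E'
from h import *
go(F((0,0,20)),-96.7)
E
```

```text
t 16.18 tcp [ 489.1 -332.4   38.3] [180.   -0.  -96.7] open 10.9 F [-0.3 -0.1 -0.4] q [-15.   5. -13.   0. -72.   8.]
shift [ 0.2 -0.3 18.3] twist -0.0
```

>>> {"api": "jog_arm", "payload": {
  "xyz": [
    [0,0,0.003],
    [0,0,0.006],
    [0,0,0.009],
    [0,0,0.012],
    [0,0,0.015],
    [0,0,0.018],
    [0,0,0.0185],
    [0,0,0.0185],
    [0,0,0.0185],
    [0,0,0.0185]
  ],
  "twist": [0,0,0,0,0,0,0,0,0,0],
  "jaw": [-1,-1,-1,-1,-1,-1,-1,-1,-1,-1]
}}

```text
time_s: 17.02
ee_pos: [489.1, -332.4, 19.8]
orientation: [180.0, -0.0, -96.7]
force: [-0.1, -0.1, -0.5]
opening: 11.2
finger_force: 31.9
```

>>> {"api": "jog_arm", "payload": {
  "xyz": [
    [0,0,0],
    [0,0,0],
    [0,0,0],
    [0,0,0],
    [0,0,0],
    [0,0,0],
    [0,0,0],
    [0,0,0],
    [0,0,0],
    [0,0,0]
  ],
  "twist": [0,0,0,0,0,0,0,0,0,0],
  "jaw": [-0.5,-0.4,-0.4,-0.4,-0.4,-0.4,-0.4,-0.4,-0.4,-0.4]
}}

```text
time_s: 17.85
ee_pos: [489.1, -332.4, 19.8]
orientation: [180.0, -0.0, -96.7]
force: [-0.1, -0.2, -0.3]
opening: 25.8
finger_force: 0.0
```

```bash
python3 - <<'E'
from h import *
go(F((0,0,20)),-96.7)
E
```

```text
t 17.85 tcp [ 489.1 -332.4   19.8] [180.   -0.  -96.7] open 25.8 F [-0.1 -0.2 -0.3] q [-15.   6. -14.   0. -70.   8.]
shift [ 0.1 -0.3 -0.2] twist -0.0
```

>>> {"api": "jog_arm", "payload": {
  "xyz": [
    [0,0,-0.01],
    [0,0,-0.03],
    [0,0,-0.07],
    [0,0,-0.11],
    [0,0,-0.15],
    [0,0,-0.18],
    [0,0,-0.18],
    [0,0,-0.18],
    [0,0,-0.18],
    [0,0,-0.18]
  ],
  "twist": [0,0,0,0,0,0,0,0,0,0],
  "jaw": [-0.4,-0.4,-0.4,0,0,0,0,0,0,0]
}}

```text
time_s: 18.68
ee_pos: [488.5, -332.1, 198.4]
orientation: [179.9, 0.0, -96.7]
force: [0.4, -0.1, -0.1]
opening: 43.0
finger_force: 0.0
```

```bash
python3 - <<'E'
from h import *
go(F((52,-71,78)),-96.7)
s=read_camera("scene")
x0,y0,x1,y1=345,240,445,320
a=cv2.resize(s["pixels"][y0:y1,x0:x1],None,fx=7,fy=7,interpolation=cv2.INTER_CUBIC)
for X in [F((52,-71,85)),F((0,40,46)),F((0,-40,46))]:
    u=(proj(s,X)-[x0,y0]+.5)*7;cv2.circle(a,(int(u[0]),int(u[1])),3,(255,0,0),-1)
cv2.imwrite("pics/s7.png",a[:,:,::-1])
E
```

```text
t 18.68 tcp [ 488.5 -332.1  198.4] [179.9   0.  -96.7] open 43.0 F [ 0.4 -0.1 -0.1] q [-15.   1.   0.  -0. -89.   8.]
shift [ 71.4 -52.9 120.4] twist -0.0
```

View pics/s7.png

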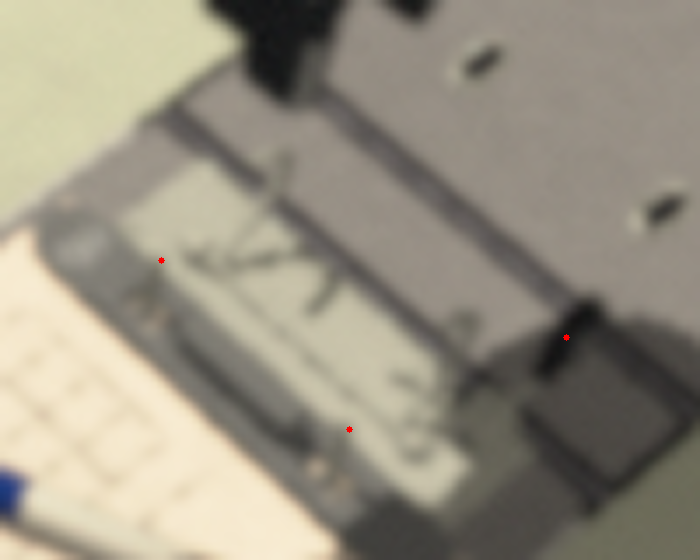

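The bar lies flat with both posts through its slots, the arches are open, and the lever plate is at its predicted mark (566,337). Going to regrip the lever.

>>> {"api": "jog_arm", "payload": {
  "xyz": [
    [0.03,-0.022,0],
    [0.06,-0.045,0],
    [0.071,-0.053,0],
    [0.071,-0.053,0.02],
    [0.071,-0.053,0.05],
    [0.071,-0.053,0.08],
    [0.071,-0.053,0.1],
    [0.071,-0.053,0.12],
    [0.071,-0.053,0.12],
    [0.071,-0.053,0.12]
  ],
  "twist": [0,0,0,0,0,0,0,0,0,0],
  "jaw": [0,0,0,0,0,0,0,0,0,0]
}}

```text
time_s: 19.57
ee_pos: [532.3, -408.8, 78.0]
orientation: [179.8, 0.0, -96.7]
force: [0.7, 0.4, 0.6]
opening: 42.8
finger_force: 0.0
```

>>> {"api": "jog_arm", "payload": {
  "xyz": [
    [0,0,0],
    [0,0,0],
    [0,0,0],
    [0,0,0],
    [0,0,0],
    [0,0,0],
    [0,0,0],
    [0,0,0],
    [0,0,0],
    [0,0,0]
  ],
  "twist": [0,0,0,0,0,0,0,0,0,0],
  "jaw": [0,0,-1,-1,-1,-1,-1,-1,-1,-1]
}}

```text
time_s: 20.4
ee_pos: [532.5, -409.3, 81.6]
orientation: [179.9, -0.0, -96.8]
force: [-4.6, 1.8, 5.5]
opening: 19.3
finger_force: 31.4
```

```bash
python3 - <<'E'
from h import *
go(F((52,-71,78)),-96.7)
g=lambda a:np.array([70*np.cos(a)-13*np.sin(a),70*np.sin(a)+13*np.cos(a)])
for a in np.arange(1.45,-.1,-.15): print(round(a,2),(g(a)-g(1.6)).round(1))
E
```

```text
t 20.4 tcp [ 532.5 -409.3   81.6] [179.9  -0.  -96.8] open 19.3 F [-4.6  1.8  5.5] q [-21.  15.   3.   0. -78.  14.]
shift [-0.2 -0.1  3.6] twist -0.1
1.45 [10.6  1.5]
1.3 [21.2  1.3]
1.15 [31.8 -0.4]
1.0 [41.9 -3.7]
0.85 [51.5 -8.4]
0.7 [ 60.2 -14.6]
0.55 [ 67.9 -21.9]
0.4 [ 74.5 -30.4]
0.25 [ 79.6 -39.7]
0.1 [ 83.4 -49.7]
-0.05 [ 85.6 -60.1]
```

>>> {"api": "jog_arm", "payload": {
  "xyz": [
    [-0.006,0,-0.002],
    [-0.011,0,-0.003],
    [-0.018,0,-0.003],
    [-0.025,0,-0.003],
    [-0.032,0,-0.001],
    [-0.038,0,0.001],
    [-0.044,0,0.003],
    [-0.05,0,0.006],
    [-0.055,0,0.009],
    [-0.06,0,0.013]
  ],
  "twist": [0,0,0,0,0,0,0,0,0,0],
  "jaw": [-1,-1,-1,-1,-1,-1,-1,-1,-1,-1]
}}

```text
time_s: 21.23
ee_pos: [539.7, -350.5, 70.6]
orientation: [-180.0, -0.2, -96.7]
force: [-8.9, 5.9, 16.4]
opening: 19.2
finger_force: 30.5
```

>>> {"api": "jog_arm", "payload": {
  "xyz": [
    [-0.004,0,0.004],
    [-0.007,0,0.007],
    [-0.011,0,0.012],
    [-0.014,0,0.017],
    [-0.017,0,0.022],
    [-0.02,0,0.027],
    [-0.022,0,0.032],
    [-0.023,0,0.036],
    [-0.0235,0,0.039],
    [-0.0235,0,0.039]
  ],
  "twist": [0,0,0,0,0,0,0,0,0,0],
  "jaw": [-1,-1,-1,-1,-1,-1,-1,-1,-1,-1]
}}

```text
time_s: 22.07
ee_pos: [542.9, -322.9, 28.2]
orientation: [179.9, 0.2, -96.7]
force: [-6.2, 16.1, 9.0]
opening: 19.4
finger_force: 39.7
```

```bash
python3 - <<'E'
from h import *
go(F((52,12,20)),-96.7)
E
```

```text
t 22.07 tcp [ 542.9 -322.9   28.2] [179.9   0.2 -96.7] open 19.4 F [-6.2 16.1  9. ] q [-13.  11.  -7.  -0. -72.   6.]
shift [3.9 0.1 8.2] twist 0.0
```

>>> {"api": "jog_arm", "payload": {
  "xyz": [
    [0,0,0],
    [0,0,0],
    [0,0,0],
    [0,0,0],
    [0,0,-0.02],
    [0,0,-0.05],
    [0,0,-0.08],
    [0,0,-0.08],
    [0,0,-0.08],
    [0,0,-0.08]
  ],
  "twist": [0,0,0,0,0,0,0,0,0,0],
  "jaw": [0,0,0,0,0,0,0,0,0,0]
}}

```text
time_s: 22.9
ee_pos: [543.1, -326.2, 107.5]
orientation: [-180.0, 0.0, -96.8]
force: [-0.7, -0.4, -0.8]
opening: 42.6
finger_force: 0.0
```

```bash
python3 - <<'E'
from h import *
go(F((52,16,33)),-96.7)
E
```

```text
t 22.9 tcp [ 543.1 -326.2  107.5] [-180.     0.   -96.8] open 42.6 F [-0.7 -0.4 -0.8] q [-13.   9.  -1.  -0. -80.   6.]
shift [-3.4  0.7 74.5] twist -0.1
```

>>> {"api": "jog_arm", "payload": {
  "xyz": [
    [-0.003,0,0],
    [-0.003,0,0],
    [-0.003,0,0.0],
    [-0.003,0,0.02],
    [-0.003,0,0.04],
    [-0.003,0,0.055],
    [-0.003,0,0.065],
    [-0.003,0,0.072],
    [-0.003,0,0.077],
    [-0.003,0,0.079]
  ],
  "twist": [0,0,0,0,0,0,0,0,0,0],
  "jaw": [-1,-1,-1,-1,-1,-1,-1,-1,-1,-1]
}}

```text
time_s: 23.73
ee_pos: [543.4, -323.2, 31.7]
orientation: [180.0, -0.1, -96.7]
force: [-8.9, 8.3, 17.7]
opening: -0.1
finger_force: 9.7
```

>>> {"api": "jog_arm", "payload": {
  "xyz": [
    [0,0,0.001],
    [0,0,0.001],
    [0,0,-0.02],
    [0,0,-0.06],
    [0,0,-0.1],
    [0,0,-0.14],
    [0,0,-0.18],
    [0,0,-0.22],
    [-0.04,0.0,-0.25],
    [-0.08,0.0,-0.25]
  ],
  "twist": [0,0,0,0,0,0,0,0,0,0],
  "jaw": [-1,-1,-1,-1,-1,-1,-1,-1,-1,-1]
}}

```text
time_s: 24.57
ee_pos: [553.0, -251.1, 285.7]
orientation: [-179.4, -0.2, -97.0]
force: [0.6, 1.0, 0.0]
opening: 0.1
finger_force: 0.0
```

```bash
python3 - <<'E'
from h import *
s=read_camera("scene");go((0,0,0),0)
x0,y0,x1,y1=345,240,445,320
a=cv2.resize(s["pixels"][y0:y1,x0:x1],None,fx=7,fy=7,interpolation=cv2.INTER_CUBIC)
for X in [F((52,12,32)),F((0,40,46)),F((0,-40,46))]:
    u=(proj(s,X)-[x0,y0]+.5)*7;cv2.circle(a,(int(u[0]),int(u[1])),2,(255,0,0),-1)
cv2.imwrite("pics/s8.png",a[:,:,::-1])
E
```

```text
t 24.62 tcp [ 554.6 -243.6  284.4] [-179.4    0.   -96.6] open -0.1 F [ 2.6 -0.7  1.1] q [ -5.   3.  12.  -0. -98.  -2.]
shift [-177.8  579.   284.4] twist -96.6
```

View pics/s8.png

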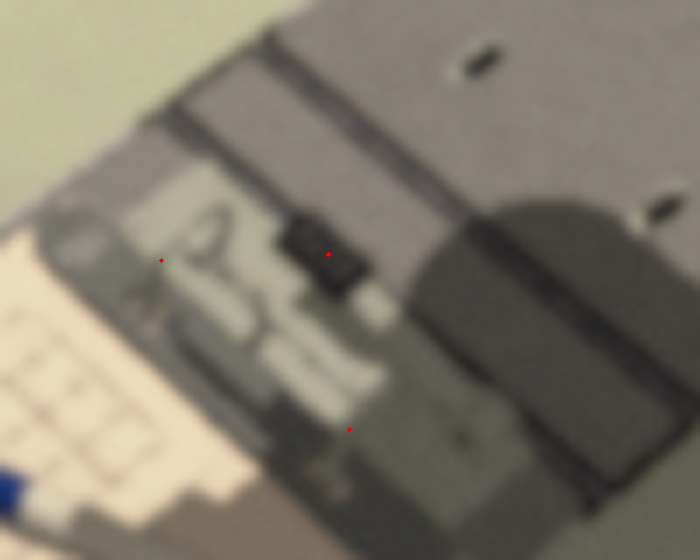

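The picture shows the lever plate down at its mark (328,254) and the arches back over the bar. The bar is flat on the sheets with the posts in its slots, and the arm is clear of everything. I'll let the arm settle, then hand in.

>>> {"api": "jog_arm", "payload": {
  "xyz": [
    [0,0,0],
    [0,0,0],
    [0,0,0],
    [0,0,0],
    [0,0,0],
    [0,0,0],
    [0,0,0],
    [0,0,0],
    [0,0,0],
    [0,0,0]
  ],
  "twist": [0,0,0,0,0,0,0,0,0,0],
  "jaw": [-1,-1,-1,-1,-1,-1,-1,-1,-1,-1]
}}

```text
time_s: 25.45
ee_pos: [552.3, -249.1, 278.3]
orientation: [180.0, -0.0, -96.7]
force: [0.6, 0.0, 1.0]
opening: 0.2
finger_force: 0.0
```

```bash
python3 -c "
from h import *
print(workorder.job_done())"
```

```text
the job is handed in; nothing more can be done
None
```

The job is handed in at about 25 s: the last picture shows the bar flat on the sheets with the posts through its slots, the lever down and the arches shut; the hand-in returned no verdict.

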